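# Seat the stage plate and hold the tote tilted over it

### The arm

A 6-joint arm with a two-finger parallel gripper is mounted at the origin on the work surface. World frame = base frame: x ahead of the robot, y to its left, z up, the work surface at z = 0. Lengths are in m, angles in degrees, forces in N, time in s.
With the tool pointing down it reaches from about 0.325 to 0.85 m from the base axis. Payload 15.5 kg.
Tool frame: the origin (TCP) lies midway between the tips of the shut fingers; the grasp point (between the pads) lies 19 mm behind it; z points along the fingers, y is the line along which they close (so a half turn about z gives the same grasp; the last joint's range is limited). The gripper opens to 91 mm and grips with 3 to 60 N. Pads are 32 mm wide; open, the fingers measure 118 mm over their backs; the gripper's body (76 mm by 178 mm) begins 60 mm behind the grasp point.
Start: joints at [-72.68, 28.281, 77.091, -0, 74.628, -5.472], TCP at [0.242, -0.576, 0.181] pointing down, gripper open.
Joint ranges: [-166.48, 166.48], [-47.26, 123.95], [12.59, 153.08], [-70.14, 250.14], [6.76, 159.57], [-176.63, 176.63]. Speed limits (degrees/s): [108.29, 108.29, 147.25, 172.46, 172.46, 172.46].

### API

Orientations are given as a 3x3 rotation matrix whose columns are the frame's x, y, z axes.
In Python, from bench import ctrl gives the robot as it stands. The module is installed in compiled form; this text tells all that it offers. Calls block until the motion is done:
- ctrl.goto(position, orientation): joint-space move of the TCP to a pose.
- ctrl.move_l(position, vel=0.15, ori=None, contact_N=None): straight line of the TCP; ori=None keeps the orientation; vel is the mean speed in m/s. With contact_N (N) it stops when the force on the tool has changed by that much, and returns True; else False.
- ctrl.movej(angles): joint-space move.
- ctrl.command_gripper(opening): opening from 0.0 (shut) to 1.0 (fully open); the grip force is fixed at half the most; returns when the fingers have stopped.
- ctrl.sleep(seconds).
- ctrl.ik(position, orientation): joint angles nearest the present ones, or None.
- ctrl.read_camera(name): name is "side" or "top" or "wrist"; returns the picture (400x640x3 uint8, blue, green, red); there is no depth.
- ctrl.camera_params(name): a dict with "fx", "fy", "cx", "cy" (pixels), "pose" (4x4, takes a point from camera to world coordinates); the wrist camera has in their place "T_tool_cam" (4x4, takes a point from camera to tool coordinates, whose origin is the TCP and whose axes are the flange's). Camera axes: x right, y up, looking along -z (the intrinsics and any distortion apply to the point x, -y, -z); pixel columns grow to the right and rows downward; lengths in m; the calibration is good to about 2 mm. A picture is of the moment at which its call begins: read the wrist's pose just before it. camera_params takes no time and is no camera call.
A pose or a line that the arm cannot do raises ctrl.MotionError and nothing moves.
- ctrl.sign_off(): hands the job in; it is judged then, once.
Readings, each from a call of its own:
- ctrl.current_t(): time.
- ctrl.current_q(): joint angles.
- ctrl.current_dq(): joint speeds.
- ctrl.current_effort(): joint torques, N m.
- ctrl.current_tool_pos(): TCP position.
- ctrl.current_eef_rot(): TCP orientation.
- ctrl.current_contact_force(): force on the tool from outside, world axes, zero at the start.
- ctrl.current_wrist_torque(): the same for the moment, N m.
- ctrl.current_grip_width(): opening from 0.0 (shut) to 1.0 (fully open).
- ctrl.current_grasp_force(): force on a finger pad.
Only numpy, scipy, OpenCV 4.12 (cv2) and the standard library are available. Lean on these libraries where they do the work, as an engineer would, in place of code of your own. Each camera call takes 0.05 s, during which the arm holds its last target. There are 200 camera calls.

### The job

Get the four brass collars ready for counting at the pale blue inspection base: first press down its square stage plate, which stands up along its red-striped edge, until it lies level and flush in its recess. Then lift the white tote by its handle bar and tilt it, about 30 degrees, so that all four collars slide together into its blue corner, with that corner a few centimetres above the stage plate and touching nothing. Finish while still holding the tote tilted there, with all four collars in the corner; spill none, and leave the other things on the bench where they are.

Things in the scene. Friction and masses are not known exactly. Their poses are not given: they have to be found in the camera images.
- base: fixed pale blue inspection base, a slab 180 x 180 x 20 mm lying on the bench; origin at the centre of its underside. In its top is a square recess 122 x 122 mm, 8 mm deep, for the stage plate. Under the plate's +x side (this body's x axis) sits a stiff push-in catch that takes about 5 N to push in by its 6 mm travel and then stays in; about 10 N pressed on the plate's raised side is plenty. It turns with the base to any yaw between about -1.5 and 1.5 rad.
- plate_mid (a point): centre of the top face of the loose grey stage plate, 118 x 118 x 8 mm, which lies in the base's recess. It starts tilted by 0.064 rad, its +x edge, which has a red stripe, standing about 7 mm above the base's top and its -x edge down. Pushed fully in, its top is flush with the base's top, 20 mm above the bench, and it stays so. Axes: z out of the top face, x toward the raised edge.
- plate_raised (a point): point on the stage plate's top face on the raised side, 45 mm from the plate's centre along its +x axis, above the catch: the place to press down.
- tote_grip (a point): centre of the black handle bar of the loose white tote. Tote: 180 (x) x 130 (y) mm, walls 40 mm high and 4 mm thick, floor 4 mm thick, 0.2 to 0.34 kg, standing on the bench. The bar runs along the tote's x axis the whole 180 mm over the open tote, 12 mm thick (y) and 24 mm tall, its centre 82 mm above the tote's underside; it is carried by a post at each end. Axes: x along the bar, y across it, z up.
- tote_corner (a point): inner corner, at floor level, of the tote's blue corner: 86 mm along +x, 61 mm along +y and 78 mm below tote_grip, in the tote's axes (same axes as tote_grip); the tote's underside lies 4 mm below it. The corner is painted blue outside and on the floor.
- collar0_mid (a point): centre of a loose brass collar, a polished disc 18 mm across and 10 mm tall, 18 g, lying flat on the tote floor (slides easily: friction about 0.2)
- collar1_mid (a point): centre of a loose brass collar, a polished disc 18 mm across and 10 mm tall, 18 g, lying flat on the tote floor (slides easily: friction about 0.2)
- collar2_mid (a point): centre of a loose brass collar, a polished disc 18 mm across and 10 mm tall, 18 g, lying flat on the tote floor (slides easily: friction about 0.2)
- collar3_mid (a point): centre of a loose brass collar, a polished disc 18 mm across and 10 mm tall, 18 g, lying flat on the tote floor (slides easily: friction about 0.2)
- syringe_mid (a point): middle of the barrel of a capped white syringe lying on the bench, 16 mm thick and about 135 mm long along its x; leave it alone
- block: green block 60 x 32 x 28 mm; origin at the centre of its underside; leave it alone
- bottle: white bottle 48 mm across, 110 mm tall; origin at the centre of its underside; leave it alone
- jar: amber jar 60 mm across, 70 mm tall; origin at the centre of its underside; leave it alone
- driver: screwdriver 160 mm long lying along its x; leave it alone
There are look-alikes about, which are no part of the job. Of the things like the part that bears plate_mid, leave any that is black; of the rest the smaller one is meant. Leave any purple look-alike of the part that bears tote_grip alone.

How it is judged (in metres and radians):
On the way, in this order (a step that is already met when the one before it is completed fails the run):
1. the stage plate lies level and flush in the base (angle between plate_mid's own z axis and vertical below 0.02 rad and z of plate_mid in the frame of base below 0.0215 m), for 0.2 s.
2. the tote is lifted off the bench (height (world z) of tote_grip above 0.12 m), for 0.2 s.
At the end, for the whole second after the job is handed in: plate level (0.02 rad) and flush (1.5 mm); tote still and held, tilted 0.3 to 0.9 rad, its blue inner corner within 55 mm horizontally of the plate centre and 12 to 120 mm above it, touching neither plate nor base; all four collar centres within 70 mm of that corner (all of step 1 and angle between tote_grip's own z axis and vertical between 0.3 and 0.9 rad and horizontal distance between tote_corner and plate_mid below 0.055 m and height (world z) of tote_corner between 0.032 and 0.14 m and contact force between the fingers and tote above 1 N and contact force between tote and base below 0.1 N and contact force between tote and plate below 0.1 N and contact force between tote and block below 0.1 N and contact force between tote and bottle below 0.1 N and linear speed of tote below 0.02 m/s and distance between each of collar0_mid, collar1_mid, collar2_mid, collar3_mid and tote_corner below 0.07 m); the arm keeps its last pose, push and grip.
It fails at once if the syringe is moved by more than 30 mm (distance of syringe_mid from where it was at the start of the episode above 0.03 m).
It fails at once if the green block is moved by more than 30 mm (distance of block from where it was at the start of the episode above 0.03 m).
It fails at once if the bottle is moved by more than 30 mm (distance of bottle from where it was at the start of the episode above 0.03 m).
It fails at once if the jar is moved by more than 30 mm (distance of jar from where it was at the start of the episode above 0.03 m).
It fails at once if the screwdriver is moved by more than 30 mm (distance of driver from where it was at the start of the episode above 0.03 m).
It also fails if it takes over 64 s, if anything falls off the work surface, if the arm or the gripper's body presses on something with over 40 N, if the wrist force passes 120 N, or if a joint passes its speed limit or range.

## Working session

There is one attempt and no reset: what is moved stays moved. The work goes in short steps, each a Python script; the robot and the scene stay as the last script left them, time stands still between calls to the robot, and variables do not carry over. Pictures are saved under pics/ and viewed, at most 10 in all, crops included, and the job is handed in when it is done.

```bash
mkdir -p pics; cat > h.py <<'E'
import numpy as np, cv2
from bench import ctrl
def pix2world(cam,u,v,z,pose=None,und=True):
    p=ctrl.camera_params(cam)
    T=np.array(p["pose"]) if pose is None else pose
    d=T[:3,:3]@np.array([(u-p["cx"])/p["fx"],-(v-p["cy"])/p["fy"],-1.])
    o=T[:3,3]; return o+d*(z-o[2])/d[2]
def wristpose():
    T=np.eye(4);T[:3,:3]=ctrl.current_eef_rot();T[:3,3]=ctrl.current_tool_pos()
    return T@np.array(ctrl.camera_params("wrist")["T_tool_cam"])
E
python3 - <<'E'
from h import *
for c in("top","side"):
    cv2.imwrite(f"pics/{c}0.png",ctrl.read_camera(c))
    print(c,ctrl.camera_params(c))
print(ctrl.camera_params("wrist")); print(ctrl.current_eef_rot(),ctrl.current_t())
E
```

```text
top {'fx': 455.99663800366176, 'fy': 455.99663800366176, 'cx': 317.9649510187709, 'cy': 205.8423238496321, 'pose': array([[-0.02700204,  0.99348472, -0.11072037,  0.38141138],
       [-0.99959748, -0.02587046,  0.01164437, -0.00742781],
       [ 0.00870411,  0.11099022,  0.99378338,  1.41084894],
       [ 0.        ,  0.        ,  0.        ,  1.        ]])}
side {'fx': 509.7597245341659, 'fy': 509.7597245341659, 'cx': 325.5471978136362, 'cy': 191.1534413247502, 'pose': array([[-0.96120854,  0.14669386, -0.23357879,  0.0598488 ],
       [-0.27548445, -0.55250699,  0.7866666 ,  1.46743393],
       [-0.01365476,  0.82049798,  0.57148632,  1.17877323],
       [ 0.        ,  0.        ,  0.        ,  1.        ]])}
{'fx': 301.5797625198858, 'fy': 301.5797625198858, 'cx': 318.07055032305954, 'cy': 198.4901582727826, 'T_tool_cam': array([[ 7.26665566e-04,  9.63538167e-01,  2.67569938e-01,
         7.64373797e-02],
       [ 9.99999678e-01, -6.09175186e-04, -5.22113174e-04,
        -1.61056038e-04],
       [-3.40079004e-04,  2.67570232e-01, -9.63538300e-01,
        -2.03637562e-01],
       [ 0.00000000e+00,  0.00000000e+00,  0.00000000e+00,
         1.00000000e+00]])}
[[ 9.21903064e-01  3.87420523e-01 -2.81756814e-04]
 [ 3.87420602e-01 -9.21902509e-01  1.02039602e-03]
 [ 1.35570046e-04 -1.04986461e-03 -9.99999440e-01]] 0.1
```

View pics/top0.png

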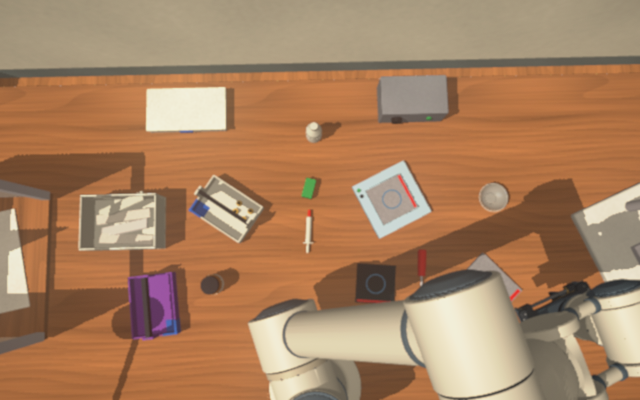

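View pics/side0.png

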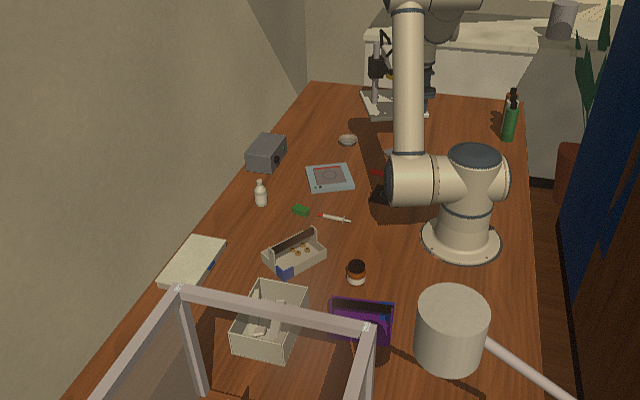

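The top view shows the white tote at about (227,208) with its blue corner at (200,210), the pale blue base at (392,199) with its red stripe at (408,190), the black look-alike at (376,283), and a grey one partly hidden at (490,275). I'll enlarge the tote and base.

```bash
python3 - <<'E'
import cv2,numpy as np
i=cv2.imread("pics/top0.png")
a=cv2.resize(i[165:250,180:270],None,fx=4.4,fy=4.4,interpolation=cv2.INTER_CUBIC)
b=cv2.resize(i[155:240,345:435],None,fx=4.4,fy=4.4,interpolation=cv2.INTER_CUBIC)
cv2.imwrite("pics/crop1.png",np.hstack([a,b]))
print(a.shape)
E
```

```text
(374, 396, 3)
```

View pics/crop1.png

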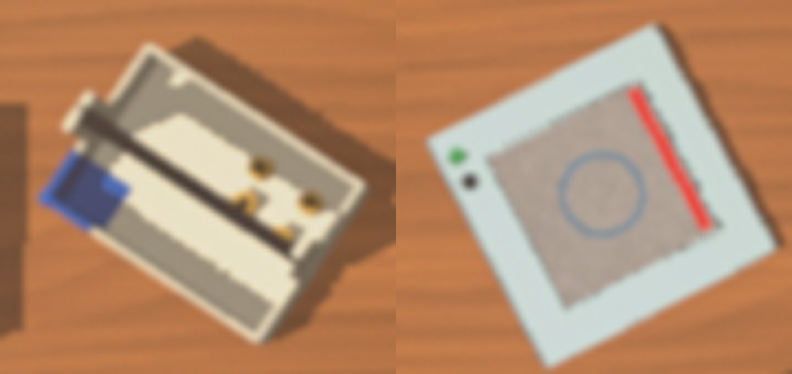

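```bash
python3 - <<'E'
from h import *
B=[pix2world("top",u,v,.02)[:2] for u,v in [(352.3,186.8),(404.5,160.7),(432.3,211.1),(379.5,238.4)]]
print(np.mean(B,0),[np.linalg.norm(B[i]-B[i-1]).round(3) for i in range(4)])
d=B[1]-B[0]+B[2]-B[3]; print("base yaw",np.degrees(np.arctan2(d[1],d[0])))
# blue, -? corners
T=[pix2world("top",u,v,.04)[:2] for u,v in [(189.1,210.5),(214.1,175.2),(263,207),(239.5,243)]]
print(np.mean(T,0),[np.linalg.norm(T[i]-T[i-1]).round(3) for i in range(4)])
d=T[0]-T[3]+T[1]-T[2]; print("tote yaw",np.degrees(np.arctan2(d[1],d[0])))
for n,u,v,z in [("bottle",314,137,0.0),("block",309,188,.028),("syr",308,231,.01),("jar",210,285,.07),("whitebox tray near",156,222,.06),("card",226,92,.02),("box",380,120,.05),("dish",493,198,.04),("driver",422,265,.01)]:
    print(n,pix2world("top",u,v,z).round(3))
E
```

```text
[ 0.55146793 -0.25267159] [np.float64(0.179), np.float64(0.183), np.float64(0.178), np.float64(0.184)]
base yaw -64.61097225584858
[0.53239491 0.252989  ] [np.float64(0.182), np.float64(0.13), np.float64(0.179), np.float64(0.128)]
tote yaw 55.75396926646541
bottle [ 0.758 -0.017  0.   ]
block [0.591 0.002 0.028]
syr [0.461 0.009 0.01 ]
jar [0.308 0.296 0.07 ]
whitebox tray near [0.496 0.457 0.06 ]
card [0.905 0.256 0.02 ]
box [ 0.793 -0.221  0.05 ]
dish [ 0.544 -0.556  0.04 ]
driver [ 0.348 -0.336  0.01 ]
```

The pale blue base measures 180 mm with a 118 mm plate, so it is the right one. Its centre is (0.551,-0.253) and its yaw is -64.6°. I'll press the plate.

```bash
cat >> h.py <<'E'
def Rdown(yaw):
    c,s=np.cos(np.radians(yaw)),np.sin(np.radians(yaw))
    return np.array([[c,s,0],[s,-c,0],[0,0,-1.]])
E
python3 - <<'E'
from h import *
c=np.array([.5515,-.2527]); a=np.radians(-64.6); p=c+.045*np.array([np.cos(a),np.sin(a)])
ctrl.command_gripper(0.0)
ctrl.goto([*p,.12],Rdown(25.4))
ctrl.move_l([*p,.04],vel=.12)
f0=np.array(ctrl.current_contact_force())
hit=ctrl.move_l([*p,.0185],vel=.02,contact_N=14)
ctrl.sleep(.3)
print(hit,ctrl.current_tool_pos(),np.array(ctrl.current_contact_force())-f0)
ctrl.move_l([*p,.16],vel=.15)
ctrl.goto([*(c+[-.09,0]),.28],Rdown(0))
T=wristpose(); cv2.imwrite("pics/w1.png",ctrl.read_camera("wrist"));np.save("w1.npy",T)
cv2.imwrite("pics/top1.png",ctrl.read_camera("top"))
print(ctrl.current_t())
E
```

```text
False [ 0.57082755 -0.29335699  0.01855919] [-2.3516243  -0.08556219  0.11022096]
7.3167
```

View pics/w1.png

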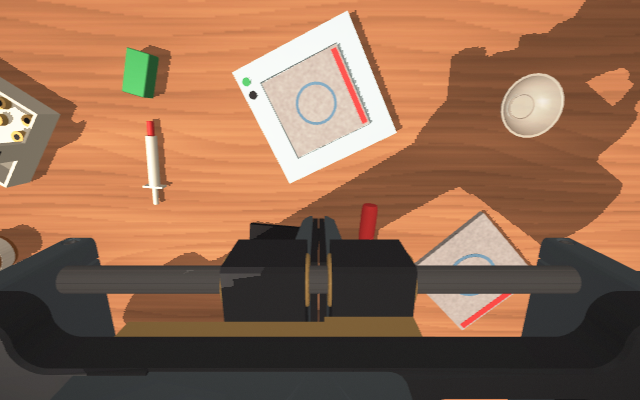

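The wrist view shows the base at (315,98) with its plate and stripe in place, and the grey look-alike at (475,270). The press force was close to zero, so I'll check the plate by pressing again with more depth and reading the contact heights.

```bash
python3 - <<'E'
from h import *
T=np.load("w1.npy")
B=[pix2world("wrist",u,v,.02,T)[:2] for u,v in [(232,72),(349,11),(397,131),(290,183)]]
print(np.mean(B,0),[np.linalg.norm(B[i]-B[i-1]).round(3) for i in range(4)])
d=B[1]-B[0]+B[2]-B[3]; print("base yaw",np.degrees(np.arctan2(d[1],d[0])))
B=[pix2world("wrist",u,v,.02,T)[:2] for u,v in [(262,83),(338,43),(371,122),(300,158)]]
print(np.mean(B,0),[np.linalg.norm(B[i]-B[i-1]).round(3) for i in range(4)])
c=np.array([.5515,-.2527]); a=np.radians(-64.6); p=c+.045*np.array([np.cos(a),np.sin(a)])
ctrl.goto([*p,.06],Rdown(25.4))
f0=np.array(ctrl.current_contact_force())
for z in (.03,.024,.021,.019,.017,.015,.013):
    hit=ctrl.move_l([*p,z],vel=.03,contact_N=16)
    print(z,hit,ctrl.current_tool_pos()[2],(np.array(ctrl.current_contact_force())-f0).round(2))
    if hit: break
print(ctrl.current_t(), ctrl.current_grip_width())
cv2.imwrite("pics/side1.png",cv2.resize(ctrl.read_camera("side")[140:220,270:400],None,fx=6,fy=6,interpolation=cv2.INTER_CUBIC))
E
```

```text
[ 0.55496167 -0.25047711] [np.float64(0.18), np.float64(0.182), np.float64(0.177), np.float64(0.181)]
base yaw -64.2482470941133
[ 0.55451536 -0.25162004] [np.float64(0.12), np.float64(0.12), np.float64(0.118), np.float64(0.119)]
0.03 False 0.03021364710222823 [ 0.96  1.2  -1.63]
0.024 False 0.023729561468033504 [ 0.45  1.36 -1.84]
0.021 False 0.020768938160581243 [ 0.96  0.84 -0.59]
0.019 False 0.01888662747690252 [ 0.01  1.01 -0.66]
0.017 False 0.01685966149398694 [ 0.12  1.77 -1.78]
0.015 False 0.014835919860499536 [-0.4   1.   -1.69]
0.013 False 0.012890003045455269 [ 0.53 -0.15 -1.4 ]
11.05 0.004748778842572088
```

View pics/side1.png

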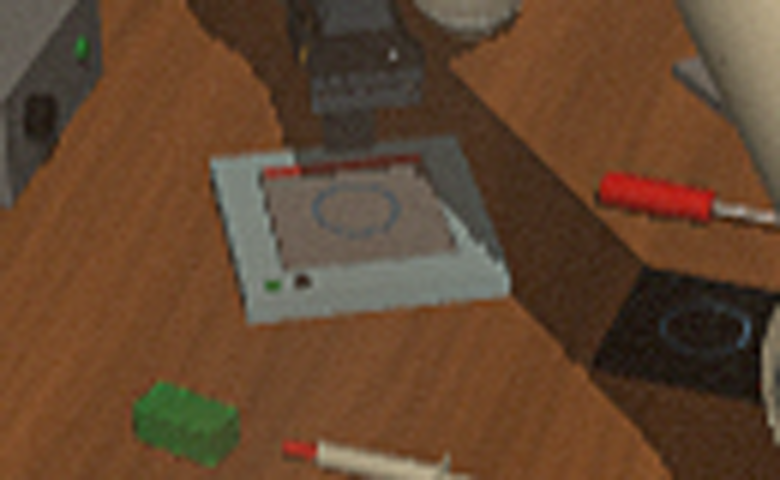

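```bash
python3 - <<'E'
from h import *
def proj(cam,P,T=None):
    p=ctrl.camera_params(cam); T=np.array(p["pose"]) if T is None else T
    q=np.linalg.inv(T)@np.r_[P,1]; return np.round([p["cx"]+p["fx"]*q[0]/-q[2],p["cy"]-p["fy"]*q[1]/-q[2]],1)
P=ctrl.current_tool_pos(); q=proj("side",P); print(P,q,(q-[270,140])*6)
print(ctrl.current_eef_rot().round(3))
for p in ([.5515,-.2527,.02],[.571,-.293,.02],[.571,-.293,.04]): print(p,(proj("side",p)-[270,140])*6)
T=wristpose(); print(proj("wrist",P,T))
cv2.imwrite("pics/w2.png",ctrl.read_camera("wrist"))
i=ctrl.read_camera("top"); q=proj("top",P); print(q,ctrl.current_contact_force())
E
```

```text
[ 0.57078075 -0.29334505  0.01294   ] [327.9 169.7] [347.4 178.2]
[[ 0.903  0.429 -0.   ]
 [ 0.429 -0.903  0.   ]
 [-0.    -0.    -1.   ]]
[0.5515, -0.2527, 0.02] [357.6 204. ]
[0.571, -0.293, 0.02] [346.8 170.4]
[0.571, -0.293, 0.04] [346.2 146.4]
[318.1 225.2]
[404.6 192.8] [-0.50398232  0.50582218  0.04580993]
```

View pics/w2.png

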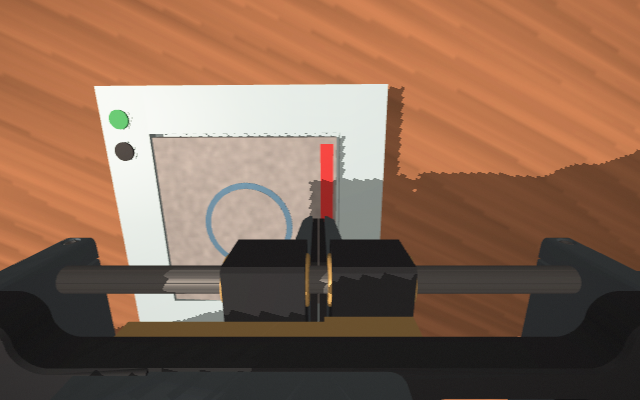

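The views disagree with the reported height: projecting the TCP into the side view gives crop row 178, but the visible tip ends near row 148, as if about 25 mm higher. There is also no contact force. I'll keep descending slowly with the force guard on.

```bash
python3 - <<'E'
from h import *
p=np.array(ctrl.current_tool_pos())[:2]
for z in (.009,.005,.001,-.003,-.007,-.011,-.015,-.019):
    try: hit=ctrl.move_l([*p,z],vel=.02,contact_N=14)
    except ctrl.MotionError as e: print("ERR",e); break
    f=np.mean([ctrl.current_contact_force() for _ in range(5)],0)
    print(z,hit,ctrl.current_tool_pos()[2],f.round(2),ctrl.current_wrist_torque())
    if hit: break
print(ctrl.current_t())
cv2.imwrite("pics/side2.png",cv2.resize(ctrl.read_camera("side")[140:220,270:400],None,fx=6,fy=6,interpolation=cv2.INTER_CUBIC))
E
```

```text
0.009 False 0.008763072951821257 [-0.33  0.62 -0.19] [-0.02476324 -0.04205074 -0.0018392 ]
0.005 False 0.004817906476538333 [ 0.22  0.46 -0.27] [-0.00934865 -0.07812161  0.04194991]
0.001 False 0.0008250567866166514 [ 1.03  0.96 -0.81] [-0.00896708  0.0209285  -0.04451901]
-0.003 False -0.0031655666647862693 [0.32 0.09 0.28] [-0.01301171 -0.02805588 -0.05486445]
-0.007 False -0.006886714657823208 [ 0.38 -1.46  2.41] [-0.18143291 -0.25422878 -0.01659581]
-0.011 False -0.01115364954059813 [ 1.06 -0.08  0.95] [-0.09089307 -0.12622434  0.04549543]
-0.015 True -0.012622650528986624 [-2.1   1.5  12.04] [0.26356691 0.52809255 0.03623176]
13.5083
```

View pics/side2.png

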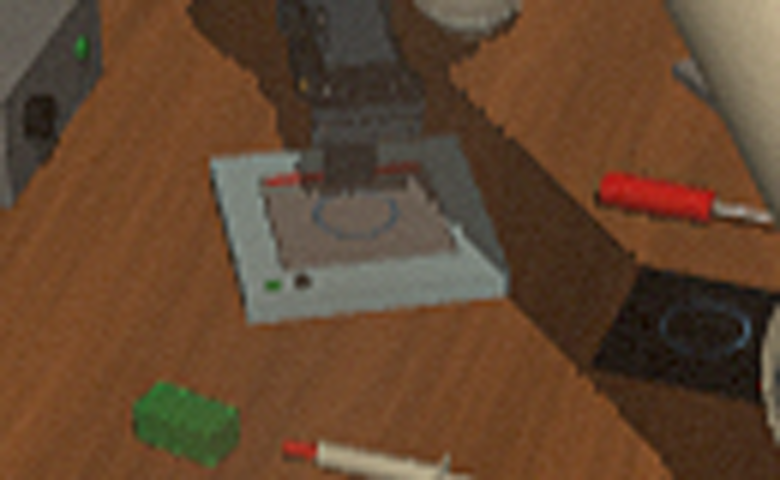

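Contact came about 32 mm lower than the TCP reading implies (first touch at -0.007, bottomed at -0.0126 with 12 N), so the shut tips sit about 32 mm behind the nominal TCP. The side view shows the fingers on the plate and the plate down. Next I'll search for reachable final tote poses.

```bash
cat >> h.py <<'E'
from scipy.spatial.transform import Rotation as Ro
G=.048  # bar centre behind nominal TCP
CG=np.array([.086,.061,-.078])
F={1:np.diag([1.,-1,-1]),-1:np.diag([-1.,1,-1])}
def tote_R(psi,tilt,a=42):
    a=np.radians(a)
    return (Ro.from_euler('z',psi,degrees=True)*Ro.from_rotvec(np.radians(tilt)*np.array([-np.sin(a),np.cos(a),0]))).as_matrix()
def tcp_from_grip(g,R,f):
    Rt=R@F[f]; return np.array(g)+G*Rt[:,2],Rt
PC=np.array([.553,-.2515])
E
python3 - <<'E'
from h import *
g=np.array([.532,.253,.082])
R=tote_R(55.75,0)
for f in(1,-1):
    p,Rt=tcp_from_grip(g,R,f); q=ctrl.ik(p,Rt); print("grasp",f,None if q is None else np.round(q)); 
    p,Rt=tcp_from_grip(g+[0,0,.14],R,f); q=ctrl.ik(p,Rt); print("lift",f,None if q is None else np.round(q)); 
    for psi in range(-180,180,20):
        R2=tote_R(psi,30); gg=np.r_[PC,.08]-R2@CG
        p,Rt=tcp_from_grip(gg,R2,f); q=ctrl.ik(p,Rt)
        R0=tote_R(psi,0);p0,Rt0=tcp_from_grip([*gg[:2],.22],R0,f); q0=ctrl.ik(p0,Rt0)
        if q is not None and q0 is not None: print(f,psi,gg.round(3),np.round(q0),np.round(q))
E
```

```text
grasp 1 [20. 35. 91. -0. 54. 54.]
lift 1 [20. 26. 83. -0. 71. 54.]
1 -180 [ 0.6   -0.226  0.2  ] [ -26.   30.   75.   -0.   75. -116.] [ -41.   30.   88.   34.   63. -147.]
1 -160 [ 0.588 -0.212  0.2  ] [ -25.   29.   78.   -0.   73. -135.] [ -41.   33.   82.   30.   75. -161.]
1 -140 [ 0.572 -0.202  0.2  ] [ -25.   27.   80.   -0.   72. -155.] [ -39.   35.   76.   25.   85. -175.]
1 -120 [ 0.554 -0.198  0.2  ] [ -26.   26.   83.   -0.   71. -176.] [-37.  38.  71.  19.  94. 171.]
1 -100 [ 0.536 -0.201  0.2  ] [-27.  25.  85.  -0.  70. 163.] [-34.  39.  68.  12. 100. 156.]
1 -80 [ 0.52 -0.21  0.2 ] [-28.  24.  87.  -0.  69. 142.] [-30.  40.  66.   4. 104. 140.]
1 -60 [ 0.508 -0.224  0.2  ] [-30.  23.  88.  -0.  69. 120.] [-27.  40.  66.  -5. 103. 123.]
1 -40 [ 0.501 -0.241  0.2  ] [-32.  23.  88.  -0.  69.  98.] [-24.  39.  68. -13. 100. 107.]
1 -20 [ 0.5  -0.26  0.2 ] [-33.  24.  87.  -0.  70.  77.] [-22.  37.  72. -20.  93.  91.]
1 0 [ 0.506 -0.277  0.2  ] [-35.  25.  85.  -0.  70.  55.] [-20.  35.  78. -26.  84.  77.]
1 20 [ 0.518 -0.291  0.2  ] [-35.  26.  82.  -0.  71.  35.] [-19
[... 1819 characters left out ...]
4.  -31.   72. -117.]
-1 40 [ 0.534 -0.301  0.2  ] [ -35.   28.   80.   -0.   73. -165.] [ -19.   29.   90.  -34.   60. -132.]
-1 60 [ 0.552 -0.305  0.2  ] [-34.  29.  77.  -0.  74. 176.] [ -22.   26.   95.  -35.   47. -150.]
-1 80 [ 0.57  -0.302  0.2  ] [-33.  30.  75.  -0.  75. 157.] [ -25.   24.   99.  -29.   34. -174.]
-1 100 [ 0.586 -0.293  0.2  ] [-32.  31.  73.  -0.  76. 138.] [-30.  23. 101.  -9.  27. 148.]
-1 120 [ 0.598 -0.279  0.2  ] [-30.  32.  72.  -0.  76. 120.] [-34.  23. 101.  17.  28. 102.]
-1 140 [ 0.605 -0.262  0.2  ] [-29.  32.  72.  -0.  76. 101.] [-38.  25.  98.  32.  38.  70.]
-1 160 [ 0.606 -0.243  0.2  ] [-27.  31.  74.  -0.  75.  83.] [-41.  27.  94.  35.  50.  49.]
```

```bash
python3 - <<'E'
from h import *
p=np.array(ctrl.current_tool_pos())[:2]
ctrl.move_l([*p,.10],vel=.15)
ctrl.command_gripper(.45)
R=tote_R(55.75,0)@F[1]
c=np.array([.532,.253])-.10*R[:2,0]
ctrl.goto([*c,.22],R)
T=wristpose(); w=ctrl.read_camera("wrist"); np.save("w3.npy",T)
s=cv2.resize(ctrl.read_camera("side")[150:200,290:370],None,fx=4,fy=4,interpolation=cv2.INTER_CUBIC)
t=cv2.resize(ctrl.read_camera("top")[155:240,345:435],None,fx=3.5,fy=2.35,interpolation=cv2.INTER_CUBIC)
out=np.zeros((600,640,3),np.uint8); out[:400]=w; out[400:,:320]=s; out[400:400+t.shape[0],322:322+t.shape[1]]=t[:200]
cv2.imwrite("pics/w3.png",out); print(ctrl.current_t(),ctrl.current_tool_pos())
E
```

```text
17.15 [0.476063   0.16972105 0.21975541]
```

View pics/w3.png

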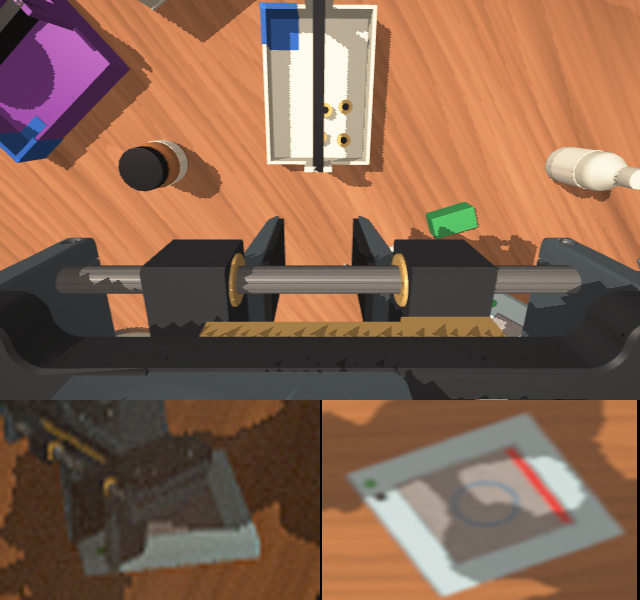

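```bash
python3 - <<'E'
from h import *
T=np.load("w3.npy")
C=[pix2world("wrist",u,v,.04,T)[:2] for u,v in [(262,4),(378,6),(371,164),(266,164)]]
print(np.mean(C,0),[np.linalg.norm(C[i]-C[i-1]).round(3) for i in range(4)])
d=C[0]-C[3]+C[1]-C[2]; print(np.degrees(np.arctan2(d[1],d[0])))
a,b=[pix2world("wrist",u,v,.094,T)[:2] for u,v in [(318.5,166),(320,2)]]
print(a,b,np.linalg.norm(b-a),np.degrees(np.arctan2(*(b-a)[::-1])))
y=np.radians(55.75);print("bar centre from near end",a+.09*np.array([np.cos(y),np.sin(y)]))
E
```

```text
[0.5369461  0.25547518] [np.float64(0.18), np.float64(0.13), np.float64(0.178), np.float64(0.134)]
55.19613113324755
[0.48932131 0.18726757] [0.57978336 0.31756883] 0.1586247245588523 55.22956704041191
bar centre from near end [0.53997375 0.26166064]
```

```bash
python3 - <<'E'
from h import *
R=tote_R(55.4,0)@F[1]
p=np.array([.536,.256])
ctrl.goto([*p,.13],R)
hit=ctrl.move_l([*p,.034],vel=.08,contact_N=8)
print(hit,ctrl.current_tool_pos())
if not hit:
    ctrl.command_gripper(0)
    print(ctrl.current_grip_width(),ctrl.current_grasp_force(),ctrl.current_contact_force())
    ctrl.move_l([*p,.064],vel=.06)
    print(ctrl.current_grip_width(),ctrl.current_grasp_force(),ctrl.current_contact_force(),ctrl.current_wrist_torque())
cv2.imwrite("pics/side4.png",cv2.resize(ctrl.read_camera("side")[200:300,220:350],None,fx=6,fy=6,interpolation=cv2.INTER_CUBIC))
print(ctrl.current_t())
E
```

```text
False [0.53635619 0.25615964 0.03450659]
0.13326064883364988 29.999995529651642 [-1.32031044  1.58589597  1.28867956]
0.1314334815518096 29.99927043914795 [ 0.46571615 -0.37322226 -3.70082874] [ 0.02290835 -0.024795    0.04874611]
20.3667
```

View pics/side4.png

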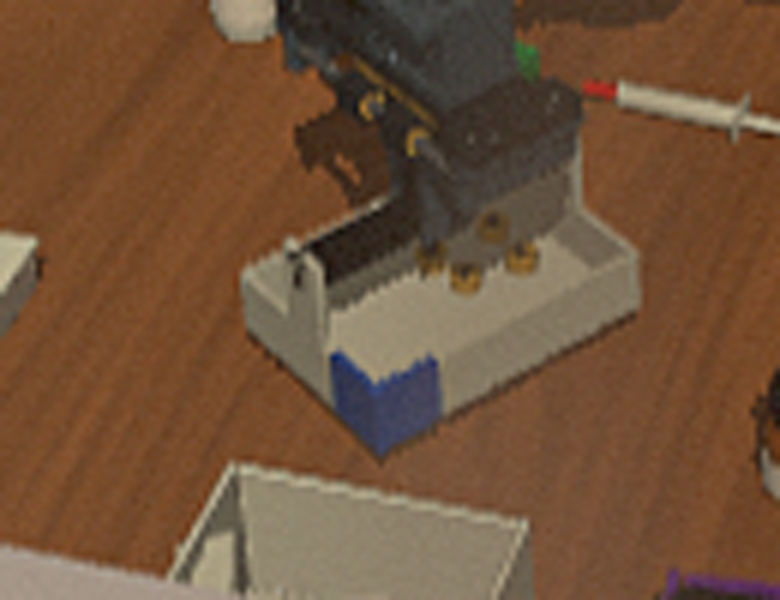

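The side view shows the bar held, the tote off the bench, and the four collars at (430-520,220-280). Next comes the lift, the level swing and the tilt over the plate.

```bash
python3 - <<'E'
from h import *
PSI=10
ctrl.move_l([.536,.256,.18],vel=.15)
R2=tote_R(PSI,30); gg=np.r_[PC,.08]-R2@CG
R0=tote_R(PSI,0); p,Rt=tcp_from_grip([*gg[:2],.228],R0,1)
ctrl.move_l(p,vel=.18,ori=Rt)
print(ctrl.current_t(),ctrl.current_grip_width(),ctrl.current_wrist_torque())
for t,h in((10,.13),(20,.11),(30,.085)):
    R=tote_R(PSI,t); p,Rt=tcp_from_grip(np.r_[PC,h]-R@CG,R,1)
    d=np.linalg.norm(p-ctrl.current_tool_pos()); print(t,d.round(3))
    ctrl.move_l(p,vel=max(.01,d/1.3),ori=Rt)
ctrl.sleep(1.0)
print(ctrl.current_t(),ctrl.current_grip_width(),ctrl.current_grasp_force(),ctrl.current_contact_force(),ctrl.current_tool_pos()-p)
s=cv2.resize(ctrl.read_camera("side")[100:220,260:400],None,fx=3.9,fy=3.9,interpolation=cv2.INTER_CUBIC)[:468]
t=ctrl.read_camera("top")[120:270,330:480]; t=cv2.resize(t,(254,254))
w=cv2.resize(ctrl.read_camera("wrist"),(254,159))
out=np.zeros((468,800,3),np.uint8); out[:,:546]=s; out[:254,546:]=t; out[254:413,546:]=w
cv2.imwrite("pics/fin.png",out)
E
```

```text
24.45 0.12962979652365675 [ 0.08207339  0.00978041 -0.01266363]
10 0.047
20 0.01
30 0.017
29.525 0.13059539713167145 29.999454617500305 [-0.20561479  0.72071324 -4.91891466] [9.34437268e-06 1.61262050e-05 7.38362386e-06]
```

View pics/fin.png

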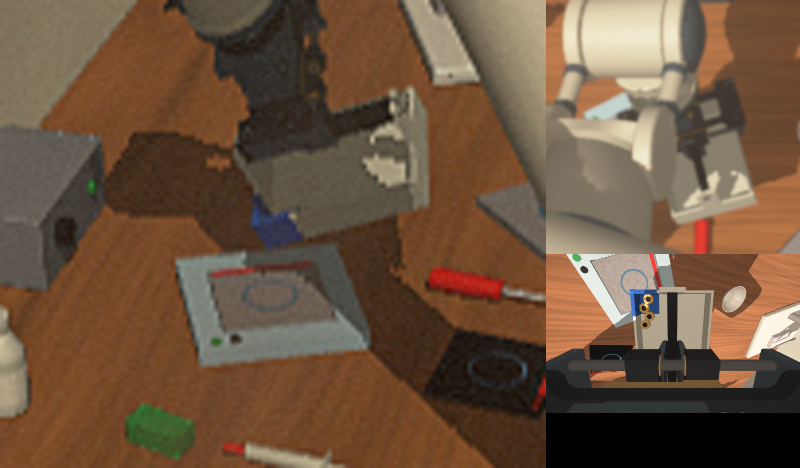

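The final view shows the tote tilted with its blue corner at side-crop (270,245), clear of the base. All four collars lie in or beside the blue corner, at wrist inset (644-649,297-324). I'll check the distances numerically.

```bash
python3 - <<'E'
from h import *
def proj(cam,P,T=None):
    p=ctrl.camera_params(cam); T=np.array(p["pose"]) if T is None else T
    q=np.linalg.inv(T)@np.r_[P,1]; return np.array([p["cx"]+p["fx"]*q[0]/-q[2],p["cy"]-p["fy"]*q[1]/-q[2]])
R=tote_R(10,30); c=np.r_[PC,.085]; o=c+R@[.004,.004,-.004]
print("expected side crop px",(proj("side",o)-[260,100])*3.9)
T=wristpose(); p=ctrl.camera_params("wrist")
print("corner rim exp in wrist inset",proj("wrist",c+R@[.004,.004,.036],T)*.397+[546,254], "floor",proj("wrist",c,T)*.397+[546,254])
n=R[:,2]; pl=c+R@[0,0,.01]
for u,v in [(648,297),(644,309),(649,317),(645,324)]:
    U,V=(u-546)/.397,(v-254)/.397
    d=T[:3,:3]@[(U-p["cx"])/p["fx"],-(V-p["cy"])/p["fy"],-1]
    x=T[:3,3]+d*(n@(pl-T[:3,3]))/(n@d); l=R.T@(x-c); print("collar rel corner",l.round(3),np.linalg.norm(l).round(3))
E
```

```text
expected side crop px [267.37926915 243.17877693]
corner rim exp in wrist inset [630.81017301 290.49971449] floor [639.60282868 294.18839026]
collar rel corner [-0.005 -0.017  0.01 ] 0.021
collar rel corner [-0.026 -0.009  0.01 ] 0.03
collar rel corner [-0.041 -0.017  0.01 ] 0.046
collar rel corner [-0.054 -0.009  0.01 ] 0.056
```

```bash
python3 -c "
from bench import ctrl
print(ctrl.current_t(),ctrl.current_grasp_force(),ctrl.sign_off())"
```

```text
the job is handed in; nothing more can be done
29.675 29.99936431646347 None
```

I handed the job in at 29.7 s with the plate pressed flush and the tote held about 30° over it, all four collars within about 56 mm of the blue corner by my camera measurements; sign-off returned no verdict.

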